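Stamp a card through the guide sleeve and hold the print

ROBOT

A 6-joint arm with a two-finger parallel gripper is mounted at the origin on the work surface. World frame = base frame: x ahead of the robot, y to its left, z up, the work surface at z = 0. Lengths are in m, angles in rad, forces in N, time in s.
With the tool pointing down it reaches from about 0.35 to 0.975 m from the base axis. Payload 4.9 kg.
Tool frame: the origin (TCP) lies between the finger pads; the fingertips stand 19 mm ahead of it and the grasp point (between the pads) is the TCP; z points along the fingers, y is the direction in which the jaws open and shut (so a half turn about z gives the same grasp; the last joint's range is limited). The gripper opens to 85 mm and grips with 20 to 120 N. Pads are 22 mm wide; open, the fingers measure 114 mm over their backs; the gripper's body (76 mm by 85 mm) begins 54 mm behind the grasp point. The pads swing forward as they close: fully open they stand 13 mm farther back than shut.
Start: joints at [1.117, 0.053, 1.613, -0, 1.476, -0.119], TCP at [0.205, 0.59, 0.25] pointing down, gripper open.
Joint ranges: [-3.01, 3.01], [-1.01, 2.22], [0.06, 2.58], [-1.02, 4.17], [0.09, 2.62], [-3.14, 3.14]. Speed limits (rad/s): [2.57, 2.57, 3.14, 3.14, 3.14, 3.14].

INTERFACE

Orientations are given as a unit quaternion [w, x, y, z].
In Python, from plant import state, grab_frame, calibration, job_done gives the robot as it stands. The module is installed in compiled form; this text tells all that it offers.
- The arm moves only by the tool servo_tool, never from a script. Its argument "deltas" is a list that holds one entry, the list of rows, each a list of 5 numbers: the finger opening in mm, from 0 to 85.4, then the shift along the world's x, y, z in mm, then the turn about the world's z in units of 6 degrees (1.0 is 6 degrees). A call has 1 to 5 rows; each row is the pose to reach, as a shift and turn from the pose commanded when the call began; what a row does not reach only later rows make up. A row lasts 1/8 s, in which the tool goes at most 62.5 mm and 10.7 degrees, less where a joint would pass 70% of its speed; a pose out of reach is approached as far as the arm can. A call with a gripper value outside its range is refused whole. The fingers move at their own pace and stop on an object; the grip force is fixed at half the most. Time passes only in rows, so rows that repeat a pose let the fingers close. It gives the time, the measured TCP pose, the force and the opening at its end, in the units of the state.
- state(): the state, without advancing time (a new reading comes with each control period).
- grab_frame(name): name is "side" or "top"; returns the picture (400x640x3 uint8, red, green, blue); there is no depth.
- calibration(name): a dict with "intrinsics" (3x3 intrinsics, pixels), "k1" (the pictures are not rectified: a ray, as slopes to the right and down, at radius r is drawn at 1 + k1 r^2 times it, then the intrinsics apply), "world_from_camera" (4x4, takes a point from camera to world coordinates). Camera axes: x right, y down, z forward; pixel columns grow to the right and rows downward; lengths in m; the calibration is good to about 2 mm. A picture is of the moment at which its call begins. calibration takes no time and is no camera call.
- job_done(): hands the job in, once; it reports no verdict.
The state is a dict: "time": time; "joint_pos": joint angles; "joint_vel": joint speeds; "joint_efforts": joint torques, N m; "tool_pos": TCP position; "tool_rot": TCP orientation; "contact_force": force on the tool from outside, world axes, zero at the start; "ft_torque": the same for the moment, N m; "gripper_width": opening from 0.0 (shut) to 1.0 (fully open).
Only numpy, scipy, OpenCV 4.12 (cv2) and the standard library are available. Lean on these libraries where they do the work, as an engineer would, in place of code of your own. Each camera call takes 0.05 s, during which the arm holds its last target.

TASK

Push the grey guide sleeve fully down onto the jig's hollow spigot and let go of it. Then take the long stamp out of its inking stand and lower it upright through the sleeve without its inked stem touching the sleeve or the bridge, until it presses the card on the sprung platen about 5 mm down (gently, never to the platen's stop); finish still gripping it there, pressed and centred in the sleeve's bore. Leave the tape roll, block stamp, ink pad and bucket alone.

Things in the scene. Friction and masses are not known exactly. Their poses are not given: they have to be found in the camera images.
- bridge: Fixed level aluminium bridge plate of the jig, 130 x 100 x 8 mm, top 58 mm above the table, on 4 posts over a plywood frame (160 x 130 x 20 mm). A hollow spigot stands on its middle: 40 mm outside, 20 mm high, top 6 mm tapering to 35.6 mm; a bore of at least 26 mm runs down through it and the plate. Origin: on the spigot axis at the plate top; z up. Place and yaw vary
- sleeve: Grey plastic guide sleeve, loose, upright on the table: round, 52 mm outside, 45 mm high, about 60 g. Its lower 25 mm is a socket of 44 mm bore, open below, that goes over the spigot; its upper 20 mm is a guide bore of 26 mm, open above. Origin: centre of its lower rim; z up its axis. Fully home, the lower rim lies on the bridge plate
- sleeve_mouth (a point): Centre of the guide bore's upper opening, at the sleeve's top face, 45 mm above its lower rim
- stamp: Long wooden stamp, loose, 160 mm, about 45 g: round stem of 14 mm diameter from the inked rubber face (bottom) up to 100 mm, then a round handle of 18 mm diameter from 100 to 160 mm. Starts upright, face down in the well of the inking stand, face 12 mm above the table. Origin: centre of the inked face; z up the stem to the handle
- stamp_face (a point): Centre of the stamp's inked bottom face (same point as the stamp's origin)
- stamp_neck (a point): Point on the stamp's axis 85 mm above its face: about level with the sleeve's top when the stamp presses the card
- stand: Inking stand, a fixed wooden block 70 x 70 x 40 mm with one round well in its top, 23 mm across and 28 mm deep. Origin: centre of its underside
- platen (a joint): How far the sprung platen under the bridge is pressed down, m: 0 at rest, 0.012 at its stop. Spring: about 1.4 N to start it, then 0.7 N per mm (about 5 N at 5 mm); it springs back
- platen_top (a point): Middle of the card on the platen's top face, under the spigot's axis; 22 mm above the table at rest, 36 mm below the bridge plate's top face; it sinks with the platen
- tape: Bystander: flat cardboard tape roll, ring of 76 mm outer and 56 mm inner diameter, 24 mm high, lying on the table near the sleeve (they may swap places). Origin: centre of its underside
- block_stamp: Bystander: square wooden block stamp, 50 x 50 x 38 mm, beyond the jig. Origin: centre of its underside
- ink_pad: Bystander: black ink pad, 70 x 100 x 17 mm, beyond the jig. Origin: centre of its underside
- bucket: Bystander: white bucket, 110 mm across, 110 mm high, with scissors standing in it up to 155 mm. Origin: centre of its underside

How it is judged:
On the way, in this order (a step that is already met when the one before it is completed fails the run):
1. the sleeve is fully home on the spigot and let go (z of sleeve in the frame of bridge between -0.003 and 0.003 m and horizontal distance between sleeve and bridge below 0.005 m and angle between sleeve's own z axis and vertical below 0.04 rad and contact force between the fingers and sleeve below 0.1 N), for 0.2 s.
2. the stamp is in the gripper with its face inside the guide bore, platen not yet pressed (horizontal distance between stamp_face and sleeve_mouth below 0.004 m and z of stamp_face in the frame of sleeve_mouth below -0.005 m and contact force between the fingers and stamp above 0.5 N and value of joint platen below 0.001 m), for 0.05 s.
At the end, for the whole second after the job is handed in: Sleeve home on the spigot (rim within 3 mm of the plate, axis within 5 mm), fingers off it; stamp still gripped, at rest, platen pressed 2 to 9 mm by its face, its axis within 4 mm of the bore centre at the face and at the sleeve top; stamp upright within 4 degrees, not touching the sleeve (all of step 1 and horizontal distance between each of stamp_face, stamp_neck and sleeve_mouth below 0.004 m and angle between stamp's own z axis and vertical below 0.07 rad and value of joint platen between 0.002 and 0.009 m and z of stamp_face in the frame of platen_top below 0.003 m and contact force between the fingers and stamp above 0.5 N and contact force between stamp and sleeve below 0.3 N and linear speed of stamp below 0.02 m/s); the arm keeps its last pose, push and grip.
It fails at once if the stamp touches the sleeve (contact force between stamp and sleeve above 0.3 N).
It fails at once if the stamp touches the bridge or its spigot (contact force between stamp and bridge above 0.3 N).
It fails at once if the platen is driven to its stop (value of joint platen above 0.0115 m).
It fails at once if a bystander (tape roll, block stamp, ink pad, bucket) is moved more than 30 mm (distance of any of tape, block_stamp, ink_pad, bucket from where it was at the start of the episode above 0.03 m).
It also fails if it takes over 64 s, if anything falls off the work surface, if the arm or the gripper's body presses on something with over 40 N, if the wrist force passes 120 N, or if a joint passes its speed limit or range.

## Working session

There is one attempt and no reset: what is moved stays moved. The work goes in short steps, Python scripts to look and compute and a tool call to move; the robot and the scene stay as the last step left them, time stands still between calls to the robot, and variables do not carry over. Pictures are saved under pics/ and viewed, and the job is handed in when it is done.

Besides the shell and the picture viewer there is one more tool, called after "Emit:" by a JSON object that holds its "fn" and its "kwargs", one argument or row to a line. servo_tool: Moves the arm, as the interface text tells. Its arguments: {"type":"object","properties":{"deltas":{"type":"array","items":{"type":"array","items":{"type":"array","items":{"type":"number"}}}}},"required":["deltas"]}

```bash
mkdir -p pics
cat > h.py <<'E'
import numpy as np, cv2
from plant import state, grab_frame, calibration, job_done
def save(n,name):
    f=grab_frame(n); cv2.imwrite(f'pics/{name}.png',f[:,:,::-1]); return f
def crop(name,x0,y0,x1,y1,s,out):
    f=cv2.imread(f'pics/{name}.png')[y0:y1,x0:x1]; cv2.imwrite(f'pics/{out}.png',cv2.resize(f,None,fx=s,fy=s,interpolation=cv2.INTER_CUBIC))
def ray(n,u,v):
    c=calibration(n);K=np.array(c['intrinsics']);T=np.array(c['world_from_camera']);k=c['k1']
    xd=np.array([(u-K[0,2])/K[0,0],(v-K[1,2])/K[1,1]]);x=xd.copy()
    for _ in range(50): x=xd/(1+k*(x@x))
    return T[:3,3],T[:3,:3]@np.array([x[0],x[1],1])
def atz(n,u,v,z):
    o,d=ray(n,u,v); return o+d*(z-o[2])/d[2]
def proj(n,p):
    c=calibration(n);K=np.array(c['intrinsics']);T=np.array(c['world_from_camera']);k=c['k1']
    q=T[:3,:3].T@(np.array(p)-T[:3,3]);x=q[:2]/q[2];x=x*(1+k*(x@x))
    return K[0,0]*x[0]+K[0,2],K[1,1]*x[1]+K[1,2]
E
python3 - <<'E'
from h import *
save('side','s0');save('top','t0')
for n in('side','top'):
    c=calibration(n);print(n,np.round(c['intrinsics'],1).tolist(),c['k1'],np.round(c['world_from_camera'],3).tolist())
print(state())
E
```

```text
side [[419.1, 0.0, 320.1], [0.0, 419.1, 199.0], [0.0, 0.0, 1.0]] 0.029987985001967924 [[0.955, -0.211, 0.21, 0.375], [-0.297, -0.664, 0.686, -0.877], [-0.005, -0.717, -0.697, 0.887], [0.0, 0.0, 0.0, 1.0]]
top [[451.9, 0.0, 312.4], [0.0, 451.9, 206.5], [0.0, 0.0, 1.0]] -0.024100686106057156 [[0.028, -0.999, 0.044, 0.53], [-1.0, -0.028, 0.011, -0.068], [-0.01, -0.045, -0.999, 1.417], [0.0, 0.0, 0.0, 1.0]]
{'time': 0.1, 'joint_pos': array([ 1.11700875e+00,  5.32677931e-02,  1.61415659e+00,  1.76435369e-05,
        1.47600467e+00, -1.19023054e-01]), 'joint_vel': array([-0.0024402 , -0.0006758 , -0.0010532 , -0.00040433,  0.0007169 ,
        0.00081199]), 'joint_efforts': array([ 5.27819111e-05, -3.94901097e+01, -3.71362996e+01, -8.65283550e-05,
        3.97232405e-03,  3.66617269e-05]), 'tool_pos': array([0.20511692, 0.58982262, 0.24920028]), 'tool_rot': array([-2.67820131e-04,  1.66602529e-01,  9.86023709e-01, -8.78315570e-04]), 'contact_force': array([ 0.10797515, -0.13731494,  0.19159484]), 'ft_torque': array([ 0.03218978, -0.01495607, -0.00510763]), 'gripper_width': 0.9991628776260025}
```

View pics/s0.png

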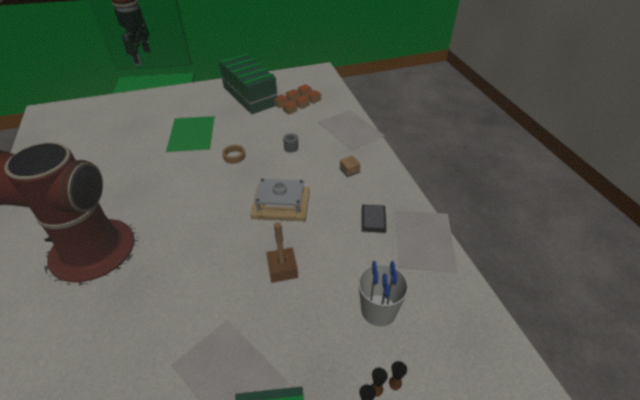

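View pics/t0.png

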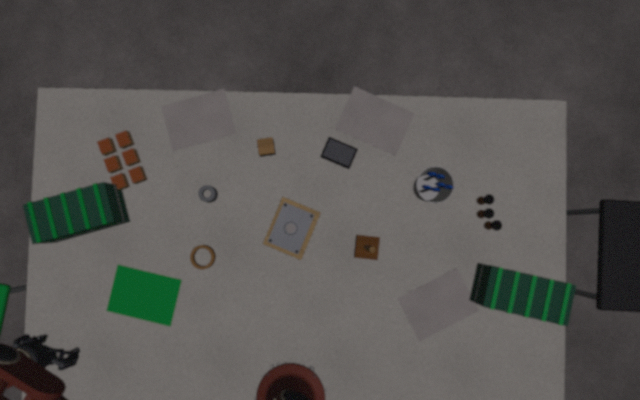

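The side view shows the sleeve at about (291,143), the spigot (280,187) and the stamp (279,240). In the top view they are at (208,194), (291,228) and (368,248). I'll enlarge these.

Run:
```python
from h import *
def prep(n,boxes,out,s):
    f=cv2.imread(f'pics/{n}.png');t=[]
    for(x,y,w,h) in boxes:
        c=cv2.resize(f[y:y+h,x:x+w],None,fx=s,fy=s,interpolation=cv2.INTER_CUBIC)
        c=cv2.convertScaleAbs(c,alpha=1.6)
        for i in range(0,w,5): cv2.line(c,(i*s,0),(i*s,8 if i%10 else 16),(0,255,255),1)
        for i in range(0,h,5): cv2.line(c,(0,i*s),(8 if i%10 else 16,i*s),(0,255,255),1)
        t.append(c)
    cv2.imwrite(f'pics/{out}.png',np.hstack(t))
prep('t0',[(190,175,40,40),(270,208,40,40)],'tc1',10)
prep('t0',[(350,230,40,40)],'tc2',12)
prep('s0',[(270,125,40,40),(260,165,40,40)],'sc1',10)
prep('s0',[(255,215,50,70)],'sc2',8)
```

```text
(no output)
```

View pics/tc1.png

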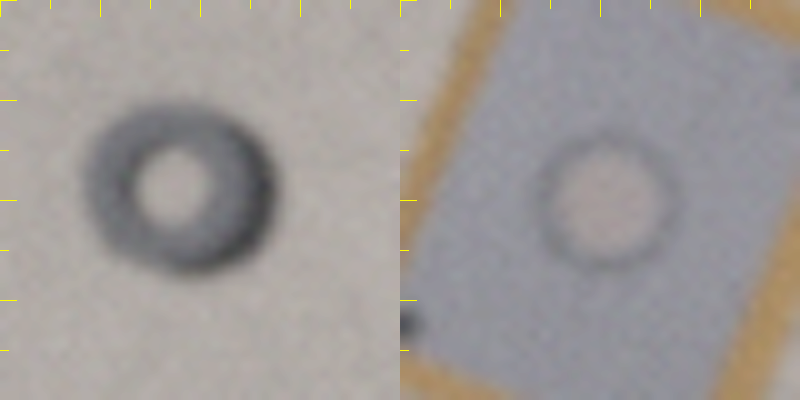

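View pics/tc2.png

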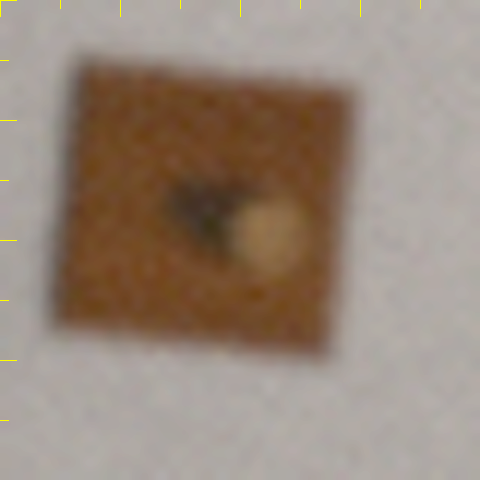

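View pics/sc1.png

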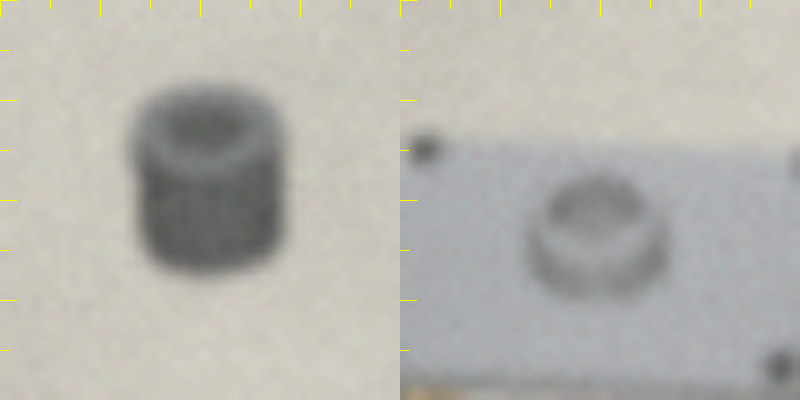

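View pics/sc2.png

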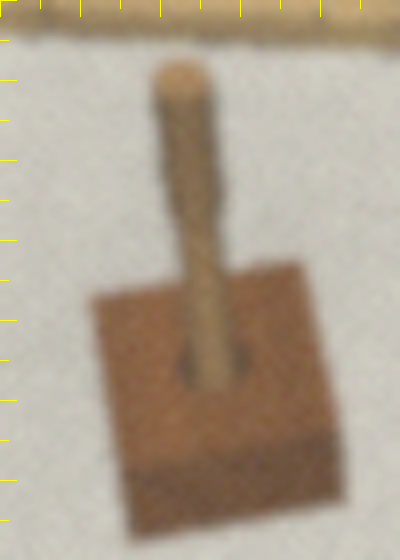

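```bash
cat >> h.py <<'E'
def circ(n,c,r,z,m=72):
    a=np.linspace(0,2*np.pi,m,endpoint=False)
    return np.array([proj(n,(c[0]+r*np.cos(t),c[1]+r*np.sin(t),z)) for t in a])
def overlay(src,n,box,s,polys,out,gain=1.6):
    x,y,w,h=box;f=cv2.imread(f'pics/{src}.png')[y:y+h,x:x+w]
    c=cv2.convertScaleAbs(cv2.resize(f,None,fx=s,fy=s,interpolation=cv2.INTER_CUBIC),alpha=gain)
    d=c.copy()
    for p,col in polys:
        q=((p-[x,y]+.5)*s-.5)
        cv2.polylines(d,[np.round(q*8).astype(np.int32)],True,col,1,cv2.LINE_AA,3)
    cv2.imwrite(f'pics/{out}.png',np.hstack([c,d]))
def gradscore(img,n,circles):
    g=cv2.GaussianBlur(img.astype(np.float32),(0,0),.7);gx=cv2.Sobel(g,-1,1,0)/8;gy=cv2.Sobel(g,-1,0,1)/8
    tot=0
    for p,w in circles:
        t=np.roll(p,-1,0)-np.roll(p,1,0);nn=np.c_[t[:,1],-t[:,0]];nn/=np.linalg.norm(nn,axis=1)[:,None]
        P=p.astype(np.float32)
        a=cv2.remap(gx,P[:,:1],P[:,1:],1)[:,0];b=cv2.remap(gy,P[:,:1],P[:,1:],1)[:,0]
        tot+=w*np.mean((a*nn[:,0]+b*nn[:,1]))
    return tot
E
python3 - <<'E'
from h import *
print('sleeve top',atz('top',206.55,193.15,.045),'spig top',atz('top',290.35,227.65,.078))
# side: sleeve top rim centre
print('sleeve side',atz('side',290.2,137.4,.045),'spig side',atz('side',279.3,187,.078))
print('stamp top',atz('top',350+270/12-.46,230+237/12-.46,.172),'side',atz('side',255+182/8-.44,215+80/8-.44,.172))
print('stand', [atz('top',350+a/12-.46,230+b/12-.46,.04).round(4) for a,b in((80,65),(352,88),(328,352),(55,325))])
# sleeve hull mask fit
from scipy.optimize import least_squares
for n,b in(('top',(185,170,50,50)),('side',(262,118,60,60))):
    f=cv2.imread('pics/%s.png'%('t0' if n=='top' else 's0')).astype(float).mean(2)
    x,y,w,h=b;c=f[y:y+h,x:x+w]
    bg=np.median(c); m=(c<bg-.25*(bg-c.min())).astype(np.uint8)
    cs,_=cv2.findContours(m,0,2);k=max(cs,key=cv2.contourArea);mm=np.zeros_like(m);cv2.drawContours(mm,[k],0,1,-1)
    ys,xs=np.nonzero(mm);cen=np.array([xs.mean()+x,ys.mean()+y]);print(n,'area',mm.sum(),cen)
    def mod(p):
        H=cv2.convexHull(np.vstack([circ(n,p,.026,.045),circ(n,p,.026,0)]).astype(np.float32));M=cv2.moments(H)
        return np.array([M['m10'],M['m01']])/M['m00'],M['m00']
    r=least_squares(lambda p:mod(p)[0]-cen,[.6,.2],diff_step=1e-3);print(r.x,mod(r.x)[1])
E
```

```text
sleeve top [0.62278665 0.27218509 0.045     ] spig top [0.52493322 0.01087609 0.078     ]
sleeve side [0.62104702 0.27022848 0.045     ] spig side [0.52214165 0.00226279 0.078     ]
stamp top [ 0.47224585 -0.22071521  0.172     ] side [ 0.47113263 -0.22354706  0.172     ]
stand [array([ 0.5082, -0.1878,  0.04  ]), array([ 0.5043, -0.2568,  0.04  ]), array([ 0.4375, -0.2522,  0.04  ]), array([ 0.4424, -0.1831,  0.04  ])]
top area 286 [207.8041958  193.62587413]
[0.62278525 0.27317726] 279.7297061312711
side area 282 [290.5        142.67730496]Traceback (most recent call last):
  File "<stdin>", line 18, in <module>
    return func(*args, **kwargs)
    result = trf(vector_fun.fun, vector_fun.jac, x0, f0, J0, lb, ub, ftol, xtol,
                 gtol, max_nfev, x_scale, loss_function, tr_solver,
                 tr_options.copy(), verbose, callback=callback_wrapped)
    return trf_no_bounds(
        fun, jac, x0, f0, J0, ftol, xtol, gtol, max_nfev, x_scale,
        loss_function, tr_solver, tr_options, verbose, callback=callback)
    J = jac(x)
    self._update_jac()
    ~~~~~~~~~~~~~~~
[... 723 characters left out ...]
.fun(x, *self.args, **self.kwargs))
                      ~~~~~~~~^^^^^^^^^^^^^^^^^^^^^^^^^^^^^^
    return np.atleast_1d(self.fun(x))
                         ~~~~~~~~^^^
    return self.f(x, *self.args, **self.kwargs)
           ~~~~~~^^^^^^^^^^^^^^^^^^^^^^^^^^^^^^
  File "<stdin>", line 18, in <lambda>
  File "<stdin>", line 16, in mod
  File "h.py", line 20, in circ
    return np.array([proj(n,(c[0]+r*np.cos(t),c[1]+r*np.sin(t),z)) for t in a])
                     ~~~~^^^^^^^^^^^^^^^^^^^^^^^^^^^^^^^^^^^^^^^^^
  File "h.py", line 15, in proj
    c=calibration(n);K=np.array(c['intrinsics']);T=np.array(c['world_from_camera']);k=c['k1']
ValueError: time passes only in moves, steps and waits
```

```bash
python3 - <<'E'
import re
s=open('h.py').read()
s=s.replace("import numpy as np, cv2\n","import numpy as np, cv2, pickle, os\n").replace("from plant import state, grab_frame, calibration, job_done\n","""from plant import state, grab_frame, job_done
import plant
_C={}
def calibration(n):
    if n not in _C:
        fn=f'cal_{n}.pkl'
        if not os.path.exists(fn): pickle.dump(plant.calibration(n),open(fn,'wb'))
        _C[n]=pickle.load(open(fn,'rb'))
    return _C[n]
""")
open('h.py','w').write(s)
E
python3 - <<'E'
from h import *
for n in('top','side'): calibration(n)
from scipy.optimize import least_squares
for n,cen in(('top',(207.804,193.626)),('side',(290.5,142.677))):
    def mod(p):
        H=cv2.convexHull(np.vstack([circ(n,p,.026,.045),circ(n,p,.026,0)]).astype(np.float32));M=cv2.moments(H)
        return np.array([M['m10'],M['m01']])/M['m00'],M['m00']
    r=least_squares(lambda p:mod(p)[0]-cen,[.62,.27],diff_step=1e-2);print(n,r.x,mod(r.x)[1])
for n,src,b in(('top','t0',(270,208,40,40)),('side','s0',(260,165,40,40))):
    f=cv2.imread(f'pics/{src}.png').astype(float).mean(2)
    c=(.5249,.0109)
    overlay(src,n,b,10,[(circ(n,c,.0178,.078),(0,0,255)),(circ(n,c,.013,.078),(0,255,0)),(circ(n,c,.02,.058),(255,0,0))],'ov_'+n)
E
```

```text
top [0.62278484 0.27317785] 279.72980583889876
side [0.62098187 0.27065104] 269.3284283108078
```

View pics/ov_top.png

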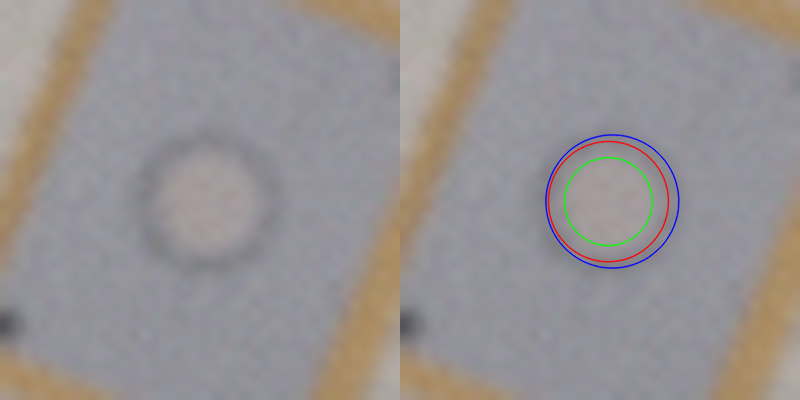

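View pics/ov_side.png

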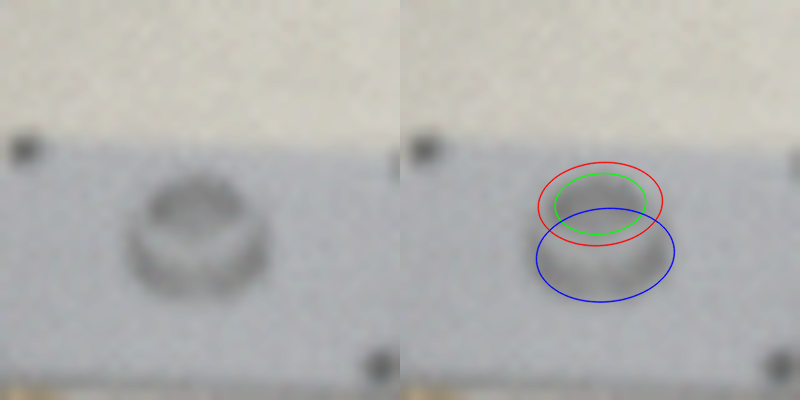

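```bash
cat >> h.py <<'E'
def rect(n,c,yaw,a,b,z,m=60):
    t=np.linspace(-1,1,m,endpoint=False)
    P=np.vstack([np.c_[t*a/2,-b/2+0*t],np.c_[a/2+0*t,t*b/2],np.c_[-t*a/2,b/2+0*t],np.c_[-a/2+0*t,-t*b/2]])
    R=np.array([[np.cos(yaw),-np.sin(yaw)],[np.sin(yaw),np.cos(yaw)]])
    P=P@R.T+c
    return np.array([proj(n,(x,y,z)) for x,y in P])
E
python3 - <<'E'
from h import *
from scipy.optimize import minimize
f=cv2.imread('pics/t0.png').astype(np.float32)
sat=f[:,:,2]-f[:,:,0]
best=None
def sc(p,a,b,z,img): return gradscore(img,'top',[(rect('top',p[:2],p[2],a,b,z),1)])
for img,a,b,z,name in((sat,.13,.10,.058,'plate'),(sat,.16,.13,.02,'frame')):
    for sgn in(1,-1):
        rs=[]
        for y0 in np.arange(0,np.pi,.2):
            r=minimize(lambda p:sgn*sc(p,a,b,z,img),[.525,.011,y0],method='Nelder-Mead',options=dict(xatol=1e-4,fatol=1e-3,initial_simplex=[[.525,.011,y0],[.53,.011,y0],[.525,.016,y0],[.525,.011,y0+.1]]))
            rs.append((r.fun,r.x))
        print(name,sgn,min(rs,key=lambda t:t[0]))
g=f.mean(2)
# spigot dark ring
for n,src in(('top','t0'),):
    def dark(p):
        P=np.vstack([circ(n,p,.0178,.078),circ(n,p,.019,.075),circ(n,p,.02,.072)]).astype(np.float32)
        return cv2.remap(cv2.GaussianBlur(g,(0,0),.7),P[:,:1],P[:,1:],1).mean()
    r=minimize(dark,[.525,.012],method='Nelder-Mead',options=dict(xatol=1e-4,fatol=1e-3,initial_simplex=[[.525,.012],[.528,.012],[.525,.015]]));print(r.x,r.fun)
E
```

```text
plate 1 (np.float64(-12.748860605606096), array([0.52445031, 0.01111421, 2.7730223 ]))
plate -1 (np.float64(-6.712176872284391), array([ 5.49631447e-01, -3.40721823e-04,  1.20224433e+00]))
frame 1 (np.float64(-5.06490084348511), array([ 0.53180706, -0.0041239 ,  2.77468466]))
frame -1 (np.float64(-9.84538180424359), array([ 0.52440889,  0.01139659, -0.36876282]))
[0.52413482 0.01117863] 87.16870880126953
```

Emit:
{"fn": "servo_tool", "kwargs": {
  "deltas": [
    [[85,48,-36,-10,0],[85,96,-72,-20,0],[85,144,-108,-30,0],[85,192,-144,-40,0],[85,240,-180,-50,0]]
  ]
}}

```text
time: 0.72
tool_pos: [0.4465, 0.4088, 0.1995]
tool_rot: [-0.0, 0.167, 0.986, -0.0]
contact_force: [0.2, 0.7, -1.0]
gripper_width: 0.996
```

Emit:
{"fn": "servo_tool", "kwargs": {
  "deltas": [
    [[85,48,-36,-10,0],[85,96,-72,-20,0],[85,144,-110,-30,0],[85,177,-138,-40,0],[85,177,-138,-50,0]]
  ]
}}

```text
time: 1.35
tool_pos: [0.6241, 0.2697, 0.1492]
tool_rot: [-0.0, 0.169, 0.986, -0.0]
contact_force: [0.0, 0.3, -0.5]
gripper_width: 0.993
```

Run:
```python
from h import *
save('side','s1');save('top','t1');s=state();print(s['time'],s['tool_pos'],s['contact_force'])
f=np.hstack([cv2.imread('pics/s1.png')[40:240,180:400],cv2.imread('pics/t1.png')[90:290,120:340]]);cv2.imwrite('pics/c1.png',cv2.convertScaleAbs(cv2.resize(f,None,fx=1.8,fy=1.8),alpha=1.6))
```

```text
1.45 [0.62107152 0.27179403 0.14776817] [-0.62617395  0.30675895 -1.1123016 ]
```

View pics/c1.png

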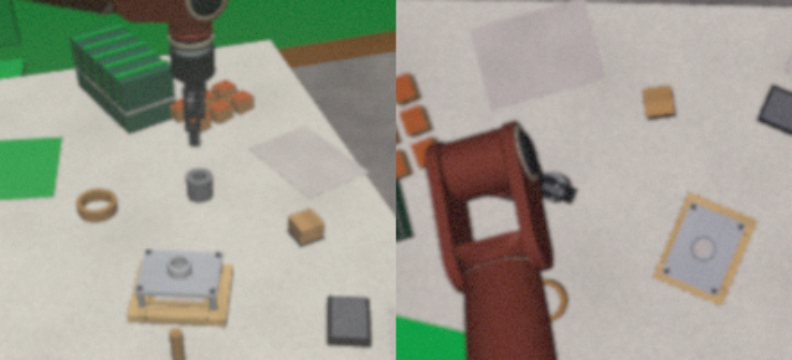

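The gripper is above the sleeve in the side view, with the sleeve at crop (199,184) just below the fingers. I'll go down with the force reading watched.

Emit:
{"fn": "servo_tool", "kwargs": {
  "deltas": [
    [[85,0,0,-30,0],[85,0,0,-60,0],[85,0,0,-75,0],[85,0,0,-85,0],[85,0,0,-85,0]]
  ]
}}

```text
time: 2.08
tool_pos: [0.622, 0.2726, 0.0652]
tool_rot: [-0.0, 0.166, 0.986, -0.0]
contact_force: [0.6, 0.1, 0.2]
gripper_width: 0.998
```

Run:
```python
from h import *
save('side','s2');s=state();print(s['time'],s['tool_pos'],s['contact_force'])
overlay('s2','side',(255,80,70,90),5,[(circ('side',(.622,.2717),.026,.045),(0,0,255)),(circ('side',s['tool_pos'],.004,s['tool_pos'][2]-.019),(0,255,0))],'c2')
```

```text
2.125 [0.62263981 0.27266572 0.06604702] [0.3917094  0.04457147 0.70200718]
```

View pics/c2.png

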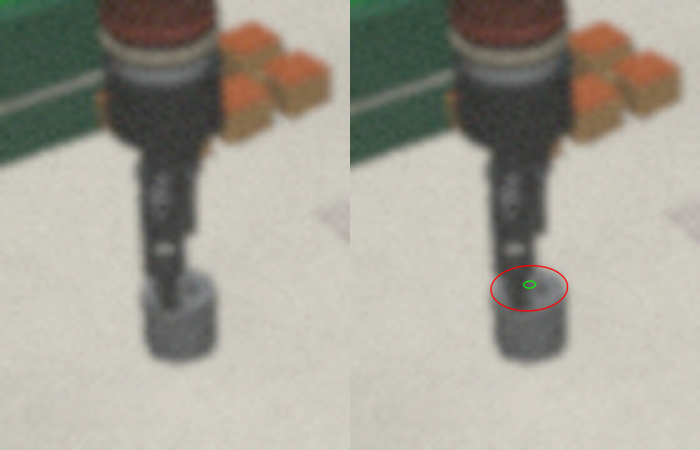

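Emit:
{"fn": "servo_tool", "kwargs": {
  "deltas": [
    [[85,0,0,-20,0],[85,0,0,-35,0],[85,0,0,-35,0],[30,0,0,-35,0],[30,0,0,-35,0]]
  ]
}}

```text
time: 2.75
tool_pos: [0.623, 0.2725, 0.0313]
tool_rot: [0.001, 0.167, 0.986, 0.0]
contact_force: [-5.2, -1.6, 26.8]
gripper_width: 0.604
```

Emit:
{"fn": "servo_tool", "kwargs": {
  "deltas": [
    [[30,0,0,0,0],[30,0,0,0,0],[30,0,0,0,0],[30,0,0,0,0]]
  ]
}}

```text
time: 3.25
tool_pos: [0.6233, 0.2726, 0.0316]
tool_rot: [0.001, 0.167, 0.986, 0.0]
contact_force: [0.5, 0.2, 4.9]
gripper_width: 0.591
```

Run:
```python
from h import *
save('side','s3');s=state();print(s['time'],s['tool_pos'],s['contact_force'],s['gripper_width']*85.4)
overlay('s3','side',(255,80,70,90),5,[(circ('side',(.622,.2717),.026,.045),(0,0,255)),(circ('side',(.622,.2717),.026,.0),(0,255,0))],'c3')
```

```text
3.3 [0.62327025 0.27255406 0.03152504] [-0.20548946  0.09708654  5.50467172] 51.37677128178467
```

View pics/c3.png

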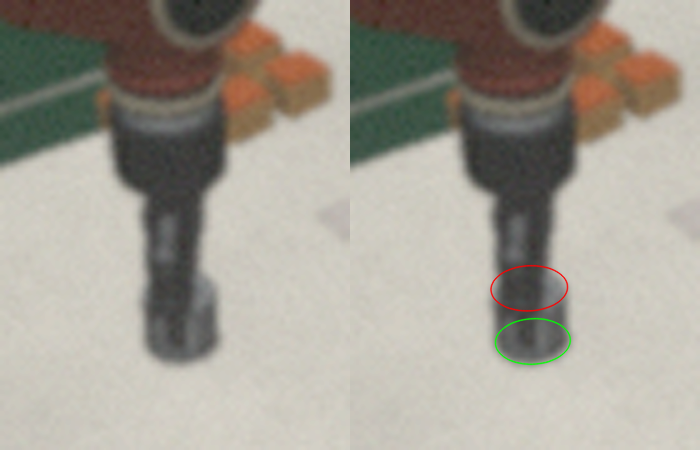

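Sleeve gripped (51 mm opening). I'll lift it and carry it over the spigot.

Emit:
{"fn": "servo_tool", "kwargs": {
  "deltas": [
    [[30,0,0,40,0],[30,0,0,90,0],[30,0,0,120,0],[30,-12,-30,120,0],[30,-30,-80,120,0]]
  ]
}}

```text
time: 3.92
tool_pos: [0.5918, 0.1923, 0.1501]
tool_rot: [-0.0, 0.165, 0.986, -0.0]
contact_force: [-0.4, -1.0, -0.3]
gripper_width: 0.596
```

Emit:
{"fn": "servo_tool", "kwargs": {
  "deltas": [
    [[30,-19,-50,0,0],[30,-38,-100,0,0],[30,-57,-150,0,0],[30,-68,-181,-15,0],[30,-68,-181,-30,0]]
  ]
}}

```text
time: 4.55
tool_pos: [0.5232, 0.0097, 0.1191]
tool_rot: [-0.001, 0.168, 0.986, -0.0]
contact_force: [0.9, -0.1, -0.6]
gripper_width: 0.595
```

Emit:
{"fn": "servo_tool", "kwargs": {
  "deltas": [
    [[30,0,0,0,0],[30,0,0,0,0]]
  ]
}}

```text
time: 4.8
tool_pos: [0.5247, 0.0122, 0.1203]
tool_rot: [-0.0, 0.166, 0.986, 0.0]
contact_force: [0.2, 0.3, 0.8]
gripper_width: 0.596
```

Run:
```python
from h import *
save('side','s4');save('top','t4');s=state();print(s['time'],s['tool_pos'],s['contact_force'],s['gripper_width']*85.4)
p=s['tool_pos'];z0=p[2]-.0315
for n,sr,b in(('side','s4',(245,130,70,80)),('top','t4',(250,180,80,80))):
  overlay(sr,n,b,5,[(circ(n,p,.026,z0),(0,255,0)),(circ(n,p,.026,z0+.045),(0,0,255)),(circ(n,(.5240,.0105),.02,.058),(255,0,0))],'c4'+n)
```

```text
4.9 [0.52501777 0.01208411 0.12090951] [-0.19115357 -0.1694391   0.43863882] 51.0482463829634
```

View pics/c4side.png

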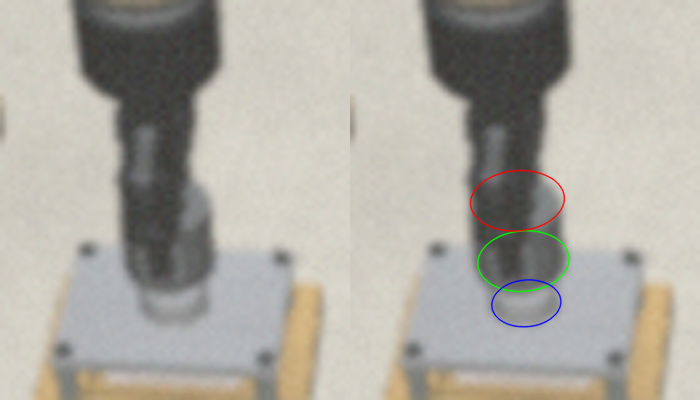

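View pics/c4top.png

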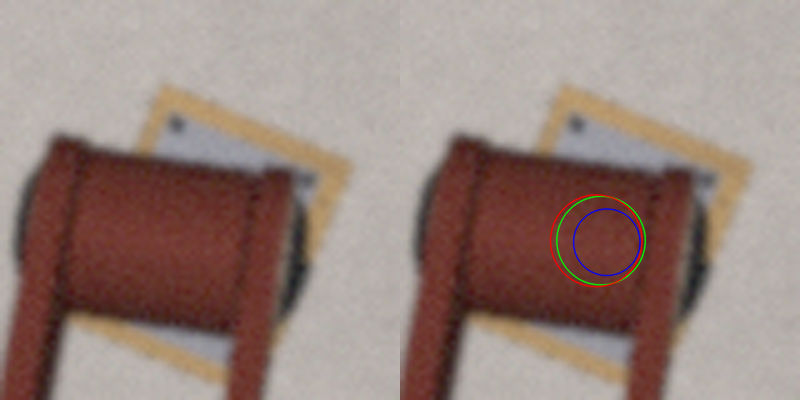

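Both views agree with alignment to about 1 mm: in the side crop the sleeve's bottom centre is about (168,290) and the spigot about (173,305). That's within the 2 mm clearance, so I'll lower it.

Emit:
{"fn": "servo_tool", "kwargs": {
  "deltas": [
    [[30,0,0,-5,0],[30,0,0,-10,0],[30,0,0,-15,0],[30,0,0,-18,0],[30,0,0,-18,0]]
  ]
}}

```text
time: 5.52
tool_pos: [0.5241, 0.0113, 0.1018]
tool_rot: [-0.0, 0.167, 0.986, -0.0]
contact_force: [-0.1, 0.2, -0.4]
gripper_width: 0.595
```

Emit:
{"fn": "servo_tool", "kwargs": {
  "deltas": [
    [[30,0,0,-4,0],[30,0,0,-8,0],[30,0,0,-11,0],[30,0,0,-12,0],[30,0,0,-12,0]]
  ]
}}

```text
time: 6.15
tool_pos: [0.5243, 0.0113, 0.0902]
tool_rot: [-0.0, 0.167, 0.986, 0.0]
contact_force: [-0.2, -0.2, -0.5]
gripper_width: 0.599
```

Emit:
{"fn": "servo_tool", "kwargs": {
  "deltas": [
    [[30,0,0,-1,0],[30,0,0,-1.5,0],[30,0,0,-2,0],[30,0,0,-2,0]]
  ]
}}

```text
time: 6.65
tool_pos: [0.5246, 0.0112, 0.0895]
tool_rot: [0.0, 0.167, 0.986, -0.0]
contact_force: [-4.1, -0.6, 7.2]
gripper_width: 0.6
```

Contact came at the predicted home height of 0.0895. I'll release and back up.

Emit:
{"fn": "servo_tool", "kwargs": {
  "deltas": [
    [[30,0,0,-1,0],[75,0,0,-1,0],[75,0,0,-1,0],[75,0,0,-1,0],[75,0,0,-1,0]]
  ]
}}

```text
time: 7.28
tool_pos: [0.5242, 0.0113, 0.087]
tool_rot: [-0.0, 0.167, 0.986, 0.0]
contact_force: [0.1, 0.0, 0.1]
gripper_width: 0.879
```

Emit:
{"fn": "servo_tool", "kwargs": {
  "deltas": [
    [[75,0,0,30,0],[75,0,0,80,0],[75,0,0,130,0],[75,-10,-40,170,0],[75,-20,-90,170,0]]
  ]
}}

```text
time: 7.9
tool_pos: [0.5062, -0.0797, 0.2625]
tool_rot: [0.004, 0.165, 0.986, -0.001]
contact_force: [0.2, -0.2, 0.1]
gripper_width: 0.879
```

Emit:
{"fn": "servo_tool", "kwargs": {
  "deltas": [
    [[75,-15,-60,0,0],[75,-30,-120,0,0],[75,-32,-144,0,0],[75,-32,-144,0,0]]
  ]
}}

```text
time: 8.4
tool_pos: [0.4719, -0.2241, 0.2571]
tool_rot: [-0.0, 0.168, 0.986, 0.0]
contact_force: [0.2, 0.5, -0.3]
gripper_width: 0.879
```

Run:
```python
from h import *
save('side','s5');save('top','t5');s=state();print(s['time'],s['tool_pos'],s['contact_force'],s['gripper_width']*85.4)
p=(.5240,.0105)
for n,sr,b in(('side','s5',(245,150,70,70)),('top','t5',(255,190,70,70))):
  overlay(sr,n,b,5,[(circ(n,p,.026,.058),(0,255,0)),(circ(n,p,.026,.103),(0,0,255)),(circ(n,p,.013,.103),(255,0,0))],'c5'+n)
```

```text
8.5 [ 0.47234052 -0.22230804  0.25709045] [0.60708471 0.41083846 0.39172226] 75.08161223996446
```

View pics/c5side.png

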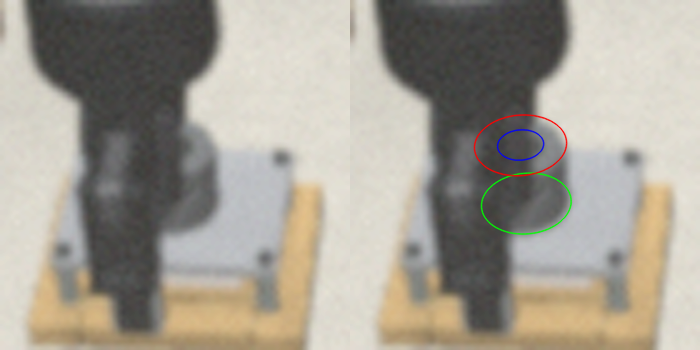

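View pics/c5top.png

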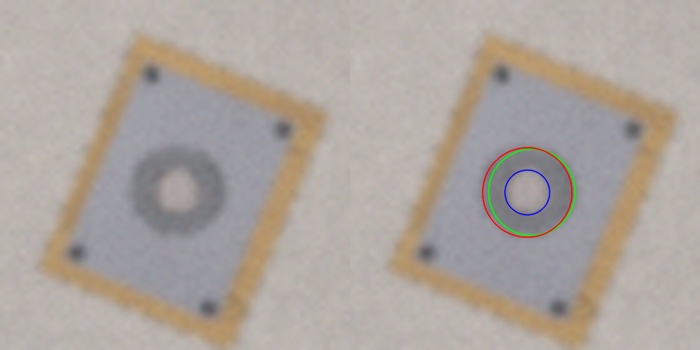

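View pics/s5.png

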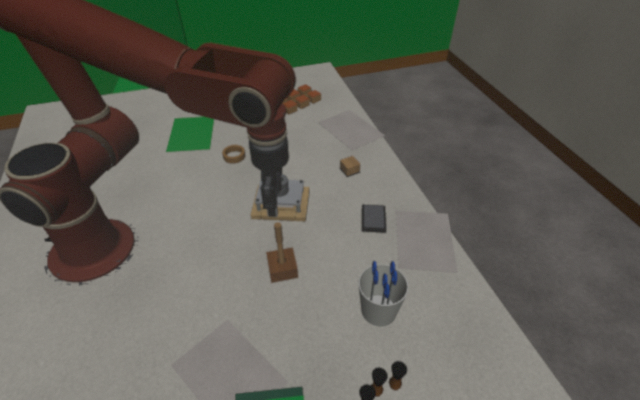

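The sleeve is home: in the top crop its rim is centred at about (178,191), matching the model for the home position. Going down over the stamp handle now.

Emit:
{"fn": "servo_tool", "kwargs": {
  "deltas": [
    [[75,0,1.5,-30,0],[75,0,1.5,-60,0],[75,0,1.5,-90,0],[75,0,1.5,-115,0],[75,0,1.5,-115,0]]
  ]
}}

```text
time: 9.12
tool_pos: [0.4712, -0.2189, 0.1399]
tool_rot: [-0.002, 0.166, 0.986, 0.001]
contact_force: [0.4, -0.6, 0.2]
gripper_width: 0.879
```

Run:
```python
from h import *
save('side','s6');s=state();print(s['time'],s['tool_pos'],s['contact_force'],s['gripper_width']*85.4)
n='side';overlay('s6',n,(245,190,70,100),5,[(circ(n,(.4722,-.2212),.009,.172),(0,0,255)),(circ(n,(.4722,-.2212),.009,.112),(0,255,0))],'c6')
```

```text
9.175 [ 0.47222527 -0.21983391  0.14174307] [-0.58306036 -0.12809119 -0.48193458] 74.87929873973081
```

View pics/c6.png

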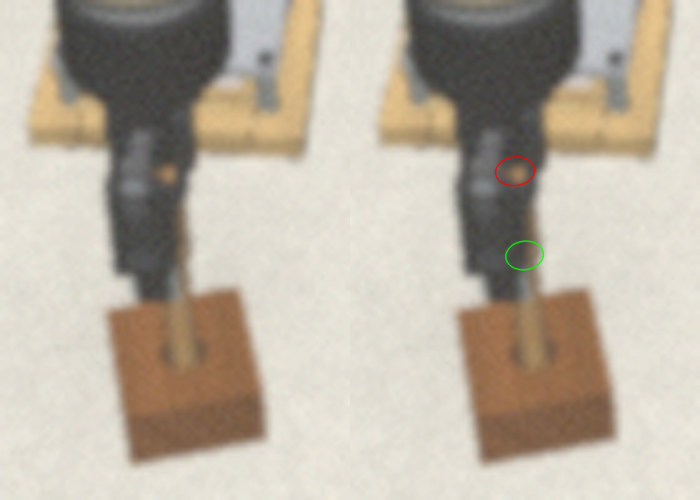

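The handle top shows between the fingers at crop (165,173). Closing.

Emit:
{"fn": "servo_tool", "kwargs": {
  "deltas": [
    [[10,0,-0.5,0,0],[10,0,-0.5,0,0],[10,0,-0.5,0,0],[10,0,-0.5,0,0],[10,0,-0.5,0,0]]
  ]
}}

```text
time: 9.8
tool_pos: [0.4729, -0.222, 0.1433]
tool_rot: [0.001, 0.167, 0.986, -0.0]
contact_force: [1.0, 1.3, 4.5]
gripper_width: 0.195
```

Emit:
{"fn": "servo_tool", "kwargs": {
  "deltas": [
    [[10,0,0,0,0],[10,0,0,0,0],[10,0,0,0,0]]
  ]
}}

```text
time: 10.18
tool_pos: [0.4729, -0.222, 0.1433]
tool_rot: [0.001, 0.167, 0.986, -0.0]
contact_force: [0.7, 0.3, 5.4]
gripper_width: 0.194
```

Emit:
{"fn": "servo_tool", "kwargs": {
  "deltas": [
    [[10,0,0,20,0],[10,0,0,50,0],[10,0,0,90,0],[10,0,0,130,0],[10,0,0,140,0]]
  ]
}}

```text
time: 10.8
tool_pos: [0.4733, -0.2225, 0.2865]
tool_rot: [0.003, 0.167, 0.986, -0.001]
contact_force: [-0.7, 0.1, -1.2]
gripper_width: 0.198
```

Emit:
{"fn": "servo_tool", "kwargs": {
  "deltas": [
    [[10,0,0,0,0],[10,0,0,0,0],[10,0,0,0,0]]
  ]
}}

```text
time: 11.18
tool_pos: [0.4717, -0.2213, 0.2803]
tool_rot: [-0.002, 0.167, 0.986, 0.001]
contact_force: [-0.5, -0.4, -0.9]
gripper_width: 0.193
```

Run:
```python
from h import *
save('side','s7');save('top','t7');s=state();print(s['time'],s['tool_pos'],s['contact_force'],s['gripper_width']*85.4)
p=s['tool_pos'];n='side';zf=p[2]-.1313
L=np.array([proj(n,(p[0],p[1],z)) for z in(zf,zf+.11)])
overlay('s7',n,(245,160,70,110),5,[(circ(n,p,.007,zf),(0,0,255)),(L,(0,255,0))],'c7')
```

```text
11.275 [ 0.47195956 -0.22148208  0.28096745] [ 0.24903606 -0.57433738 -0.10985443] 16.65448696703642
```

View pics/c7.png

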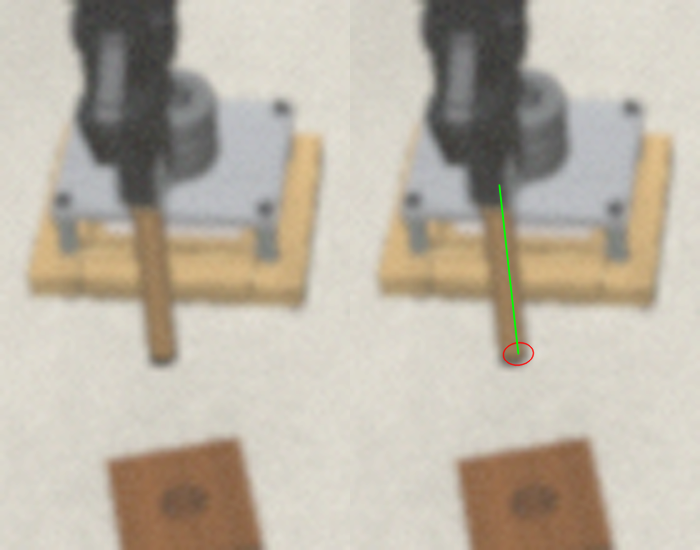

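View pics/t7.png

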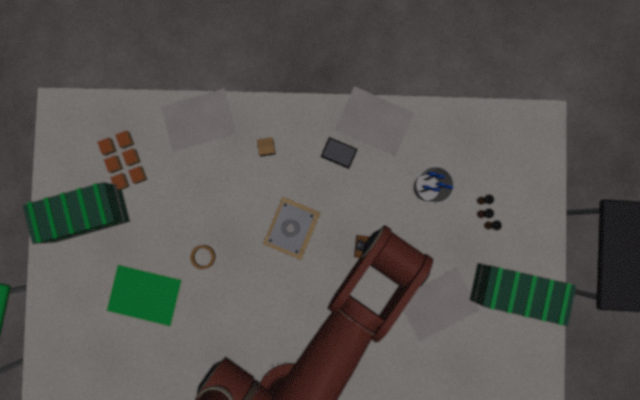

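The stamp hangs parallel to the vertical model line, and its face at crop (162,358) is about 1 px left of the model. I'll move over the sleeve and measure there.

Emit:
{"fn": "servo_tool", "kwargs": {
  "deltas": [
    [[10,10,40,0,0],[10,20,90,0,0],[10,30,140,0,0],[10,42,190,0,0],[10,52,232,0,0]]
  ]
}}

```text
time: 11.9
tool_pos: [0.5244, 0.0121, 0.2819]
tool_rot: [-0.0, 0.166, 0.986, 0.0]
contact_force: [-0.4, 0.5, -0.3]
gripper_width: 0.192
```

Emit:
{"fn": "servo_tool", "kwargs": {
  "deltas": [
    [[10,0,0,-10,0],[10,0,0,-20,0],[10,0,0,-25,0],[10,0,0,-25,0],[10,0,0,-25,0]]
  ]
}}

```text
time: 12.52
tool_pos: [0.5245, 0.0096, 0.2576]
tool_rot: [0.0, 0.167, 0.986, -0.0]
contact_force: [0.7, 0.1, -0.7]
gripper_width: 0.192
```

Run:
```python
from h import *
save('side','s8');s=state();print(s['time'],s['tool_pos'],s['contact_force'],s['gripper_width']*85.4)
p=s['tool_pos'];n='side';zf=p[2]-.1313
L=np.array([proj(n,(p[0],p[1],z)) for z in(zf,zf+.11)]);q=(.524,.0105)
overlay('s8',n,(255,115,50,75),8,[(circ(n,p,.007,zf),(0,0,255)),(L,(0,255,0)),(circ(n,q,.013,.103),(255,0,0)),(circ(n,q,.026,.103),(255,0,255)),(circ(n,q,.026,.058),(255,0,255))],'c8')
```

```text
12.575 [0.52453325 0.00973433 0.2577815 ] [-0.44405418 -0.70395309 -0.31957325] 16.48458312496806
```

View pics/c8.png

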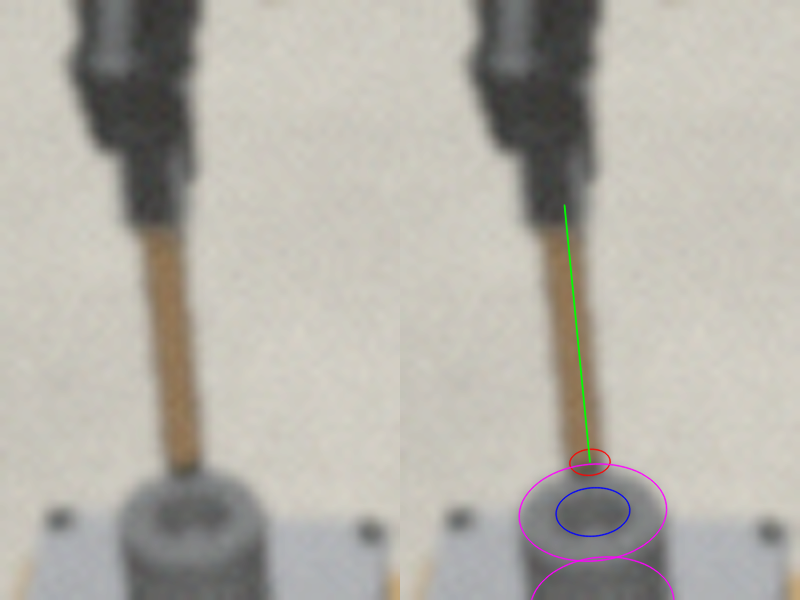

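Run:
```python
from h import *
from scipy.optimize import minimize
# sleeve bore/outer in top (t7, t5) and side(s8)
for n,src in(('top','t5'),('top','t7'),('side','s8'),('side','s7')):
    g=cv2.imread(f'pics/{src}.png').astype(np.float32).mean(2)
    def f(p):
        if n=='top': return -abs(gradscore(g,n,[(circ(n,p,.026,.103),1),(circ(n,p,.013,.103),-.0)]))
        return -abs(gradscore(g,n,[(circ(n,p,.013,.103),1)]))
    rs=[minimize(f,[.524+a,.0105+b],method='Nelder-Mead',options=dict(xatol=1e-4,fatol=1e-3,initial_simplex=[[.524+a,.0105+b],[.527+a,.0105+b],[.524+a,.0135+b]])) for a in(-.003,0,.003) for b in(-.003,0,.003)]
    r=min(rs,key=lambda r:r.fun);print(n,src,r.x,r.fun)
# stem axis in side s8 : rows 145..171 ; sat
im=cv2.imread('pics/s8.png').astype(np.float32);sat=im[:,:,2]-im[:,:,0]
rows=np.arange(146,171);c=[]
for v in rows:
    w=sat[v,266:288]-np.median(sat[v,295:310]);w=np.clip(w-5,0,None);c.append((w*np.arange(266,288)).sum()/w.sum())
k=np.polyfit(rows,c,1);print('axis u=',k, 'resid',np.std(np.polyval(k,rows)-c))
p=np.array([.5245,.0105])
for dx in(-.003,-.002,-.001,0,.001):
    a=proj('side',(p[0]+dx,p[1],.13));b=proj('side',(p[0]+dx,p[1],.20));print(dx,a[0]-np.polyval(k,a[1]),b[0]-np.polyval(k,b[1]))
```

```text
top t5 [0.52505759 0.00999259] -5.984357628037099
top t7 [0.52490032 0.01001133] -5.960857601501981
side s8 [0.52345582 0.00954328] -5.8941694530539275
side s7 [0.5323366  0.01425009] -5.0896991507156875
axis u= [9.94447832e-02 2.60414365e+02] resid 0.05056527314901986
-0.003 -0.43225282859685876 -0.46763549769173096
-0.002 -0.07445233460833833 -0.09413804789670621
-0.001 0.283214701458121 0.27921416351966855
0 0.6407484008736901 0.6524212741401243
0.001 0.9981488847533342 1.0254834213624235
```

The fits put the stamp vertical and about 1.2 mm short of the bore centre in x, with y within about 0.5 mm. I'll correct and lower it partway.

Emit:
{"fn": "servo_tool", "kwargs": {
  "deltas": [
    [[10,1.3,-0.3,0,0],[10,1.3,-0.3,0,0],[10,1.3,-0.3,-5,0],[10,1.3,-0.3,-10,0],[10,1.3,-0.3,-10,0]]
  ]
}}

```text
time: 13.2
tool_pos: [0.5252, 0.0101, 0.2463]
tool_rot: [-0.001, 0.167, 0.986, -0.0]
contact_force: [-0.7, -0.6, -1.1]
gripper_width: 0.194
```

Run:
```python
from h import *
save('side','s9');s=state();print(s['time'],s['tool_pos'],s['contact_force'])
p=s['tool_pos'];n='side';zf=p[2]-.1313
q=(.5243,.0103)
L=np.array([proj(n,(q[0],q[1],z)) for z in(.06,zf+.11)])
overlay('s9',n,(255,115,50,75),8,[(L,(0,255,0)),(circ(n,q,.013,.103),(255,0,0)),(circ(n,q,.026,.103),(255,0,255)),(circ(n,q,.026,.058),(255,0,255))],'c9')
```

```text
13.25 [0.52540321 0.0100555  0.24674427] [-0.59594228  0.74914755 -0.14224356]
```

View pics/c9.png

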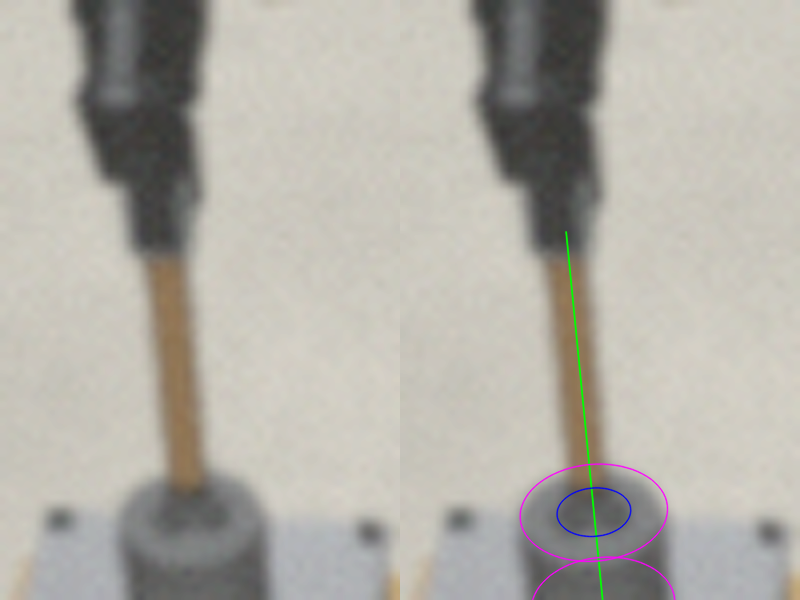

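Emit:
{"fn": "servo_tool", "kwargs": {
  "deltas": [
    [[10,0.8,0.3,0,0],[10,0.8,0.3,0,0],[10,0.8,0.3,0,0],[10,0.8,0.3,0,0]]
  ]
}}

```text
time: 13.75
tool_pos: [0.5265, 0.0103, 0.2474]
tool_rot: [0.0, 0.167, 0.986, -0.0]
contact_force: [-0.1, -0.7, -0.3]
gripper_width: 0.19
```

Emit:
{"fn": "servo_tool", "kwargs": {
  "deltas": [
    [[10,0,0,0,0],[10,0,0,0,0]]
  ]
}}

```text
time: 14.0
tool_pos: [0.5265, 0.0103, 0.2473]
tool_rot: [0.0, 0.167, 0.986, 0.0]
contact_force: [-0.1, 0.0, -0.6]
gripper_width: 0.198
```

Run:
```python
from h import *
for i in range(6):
    save('side',f's10_{i}');print(state()['tool_pos'])
f=np.mean([cv2.imread(f'pics/s10_{i}.png').astype(float) for i in range(6)],0).astype(np.uint8);cv2.imwrite('pics/s10.png',f)
n='side';q=(.5243,.0103)
L=np.array([proj(n,(q[0],q[1],z)) for z in(.06,.22)])
overlay('s10',n,(265,150,30,45),13,[(L,(0,255,0)),(circ(n,q,.013,.103),(255,0,0)),(circ(n,q,.026,.103),(255,0,255)),(circ(n,q,.007,.115),(0,0,255))],'c10',2.0)
```

```text
[0.52643709 0.01027234 0.24730009]
[0.52644679 0.0102657  0.24729447]
[0.5264473  0.01026711 0.24728923]
[0.5264633  0.01028353 0.24732059]
[0.52644317 0.01027825 0.24729481]
[0.526443   0.01030871 0.24727619]
```

View pics/c10.png

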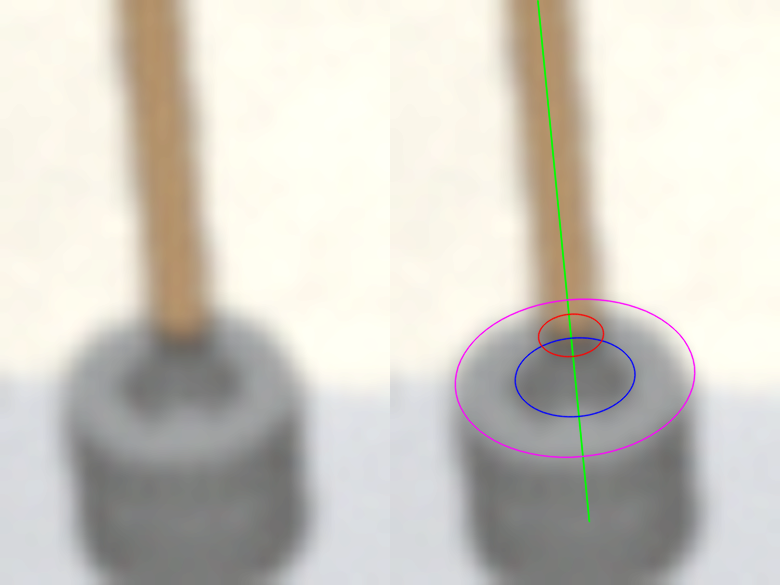

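The stamp axis now meets the bore centre in the side view (crop (184,382)), and the jaw-axis coordinate matches the sleeve's release pose to 0.2 mm. I'll lower into the bore.

Emit:
{"fn": "servo_tool", "kwargs": {
  "deltas": [
    [[10,0,0,-6,0],[10,0,0,-13,0],[10,0,0,-20,0],[10,0,0,-27,0],[10,0,0,-30,0]]
  ]
}}

```text
time: 14.92
tool_pos: [0.5261, 0.0103, 0.2164]
tool_rot: [-0.001, 0.167, 0.986, -0.0]
contact_force: [0.0, -0.8, -0.3]
gripper_width: 0.194
```

Emit:
{"fn": "servo_tool", "kwargs": {
  "deltas": [
    [[10,0,0,0,0],[10,0,0,0,0],[10,0,0,0,0]]
  ]
}}

```text
time: 15.3
tool_pos: [0.5266, 0.0103, 0.2177]
tool_rot: [0.0, 0.167, 0.986, 0.0]
contact_force: [-0.1, 0.3, -0.9]
gripper_width: 0.198
```

Run:
```python
from h import *
for i in range(4):
    save('side',f's11_{i}');
s=state();print(s['time'],s['tool_pos'],s['contact_force'])
f=np.mean([cv2.imread(f'pics/s11_{i}.png').astype(float) for i in range(4)],0).astype(np.uint8);cv2.imwrite('pics/s11.png',f)
overlay('s11','side',(265,150,30,45),13,[],'c11',2.0)
```

```text
15.5 [0.52651879 0.01028688 0.21746744] [-0.04399003  0.33182127 -0.56082492]
```

View pics/c11.png

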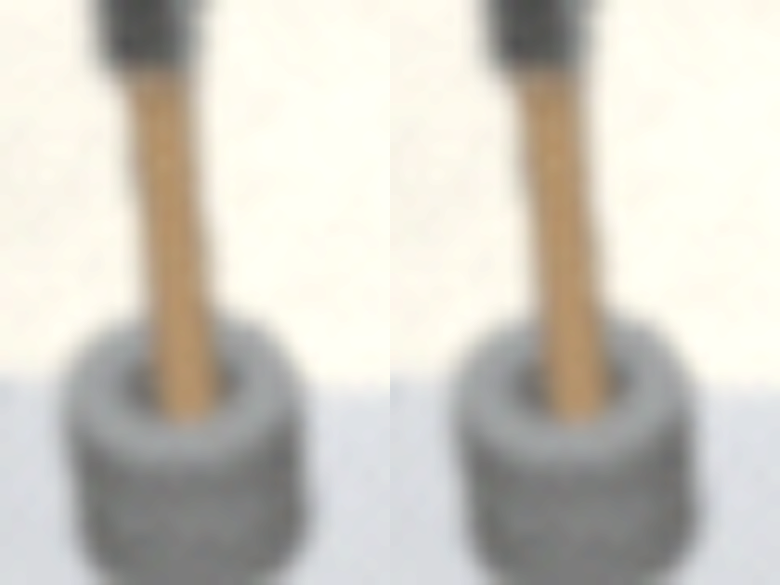

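The stem is inside the bore with similar gaps either side (stem 157–218, hole 122–245 in the crop). I'll continue to just above the card.

Emit:
{"fn": "servo_tool", "kwargs": {
  "deltas": [
    [[10,0,0,-10,0],[10,0,0,-22,0],[10,0,0,-34,0],[10,0,0,-46,0],[10,0,0,-56,0]]
  ]
}}

```text
time: 16.12
tool_pos: [0.5261, 0.0103, 0.1601]
tool_rot: [-0.0, 0.167, 0.986, -0.0]
contact_force: [0.7, 0.3, -0.1]
gripper_width: 0.198
```

Emit:
{"fn": "servo_tool", "kwargs": {
  "deltas": [
    [[10,0,0,0,0],[10,0,0,0,0],[10,0,0,0,0]]
  ]
}}

```text
time: 16.5
tool_pos: [0.5269, 0.0102, 0.162]
tool_rot: [0.001, 0.167, 0.986, 0.0]
contact_force: [-0.2, 0.1, -1.5]
gripper_width: 0.192
```

Now small steps until the spring force shows (about 1.4 N at start, about 5 N at 5 mm).

Emit:
{"fn": "servo_tool", "kwargs": {
  "deltas": [
    [[10,0,0,-2,0],[10,0,0,-4,0],[10,0,0,-6,0],[10,0,0,-6,0],[10,0,0,-6,0]]
  ]
}}

```text
time: 17.12
tool_pos: [0.5265, 0.0103, 0.1553]
tool_rot: [-0.0, 0.167, 0.986, 0.0]
contact_force: [0.1, 0.8, -0.2]
gripper_width: 0.194
```

Emit:
{"fn": "servo_tool", "kwargs": {
  "deltas": [
    [[10,0,0,0,0],[10,0,0,0,0]]
  ]
}}

```text
time: 17.38
tool_pos: [0.5265, 0.0103, 0.1554]
tool_rot: [0.0, 0.167, 0.986, 0.0]
contact_force: [0.5, -0.2, -0.6]
gripper_width: 0.195
```

Emit:
{"fn": "servo_tool", "kwargs": {
  "deltas": [
    [[10,0,0,-1,0],[10,0,0,-2,0],[10,0,0,-2,0],[10,0,0,-2,0]]
  ]
}}

```text
time: 17.88
tool_pos: [0.5265, 0.0103, 0.1533]
tool_rot: [0.0, 0.167, 0.986, -0.0]
contact_force: [0.0, 0.4, -1.0]
gripper_width: 0.191
```

Emit:
{"fn": "servo_tool", "kwargs": {
  "deltas": [
    [[10,0,0,-1,0],[10,0,0,-2,0],[10,0,0,-2,0],[10,0,0,-2,0]]
  ]
}}

```text
time: 18.38
tool_pos: [0.5265, 0.0103, 0.1515]
tool_rot: [0.0, 0.167, 0.986, -0.0]
contact_force: [0.1, 0.3, 1.4]
gripper_width: 0.193
```

Emit:
{"fn": "servo_tool", "kwargs": {
  "deltas": [
    [[10,0,0,-1,0],[10,0,0,-2,0],[10,0,0,-2,0],[10,0,0,-2,0]]
  ]
}}

```text
time: 18.88
tool_pos: [0.5266, 0.0103, 0.1495]
tool_rot: [0.0, 0.167, 0.986, -0.0]
contact_force: [-0.5, 0.1, 2.8]
gripper_width: 0.195
```

Emit:
{"fn": "servo_tool", "kwargs": {
  "deltas": [
    [[10,0,0,-1,0],[10,0,0,-2,0],[10,0,0,-2,0],[10,0,0,-2,0]]
  ]
}}

```text
time: 19.38
tool_pos: [0.5266, 0.0102, 0.1475]
tool_rot: [0.0, 0.167, 0.986, -0.0]
contact_force: [0.1, -1.1, 4.2]
gripper_width: 0.193
```

Run:
```python
from h import *
F=[]
for i in range(6):
    save('side',f's12_{i}');s=state();F.append(s['contact_force'])
print(s['time'],s['tool_pos'],np.mean(F,0),s['gripper_width'])
save('top','t12')
f=np.mean([cv2.imread(f'pics/s12_{i}.png').astype(float) for i in range(6)],0).astype(np.uint8);cv2.imwrite('pics/s12.png',f)
overlay('s12','side',(255,130,60,75),6,[],'c12',2.0)
```

```text
19.675 [0.52655054 0.01027611 0.1474071 ] [-0.1509316   0.28496068  4.37192299] 0.1928019882893528
```

View pics/c12.png

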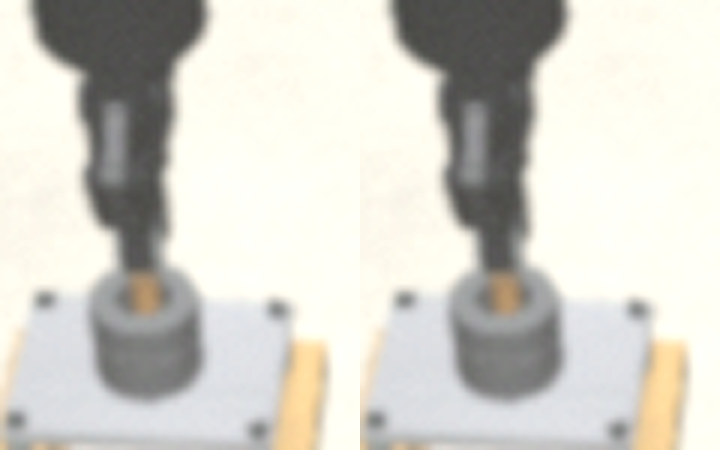

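The force is 4.4 N against a no-contact baseline of about −0.6 N, so about 5 N, which means roughly 5 mm of press. The stem at crop (146,292) is centred in the bore. Handing in.

```bash
python3 -c "
from h import *
print(job_done())"
```

```text
the job is handed in; nothing more can be done
None
```

I pushed the sleeve fully down onto the spigot and let go of it. I then lifted the stamp from its stand, lowered it upright through the sleeve and pressed the card. I handed the job in at about 19.7 s with the stamp still gripped; no verdict was reported.

**Last checks:**
- **Sleeve:** pressed contact came at the predicted home height (tool at z = 0.0895 m). After release, the top camera showed the sleeve's rim where the home position should put it.
- **Platen:** the spring force was about 5 N once the no-contact reading is subtracted, so the platen is about 5 mm down. The tool height suggests 5–6 mm.
- **Stamp position:** sideways forces were below 0.3 N. In the side view the stem was centred in the bore to about 0.5 mm and upright to within what the fit could show.
- **Grip:** the gripper opening held steady at 16.5 mm on the nominally 18 mm handle.

**Disagreements:**
- The side and top cameras differed by about 2 mm.
- The stamp sat roughly 1.5–2 mm off the tool centre, along the width of the pads.
- I dealt with both by lining the stamp up against the sleeve in the same picture. I also checked it against the tool pose at which the sleeve was released.
- The side view hinted at 1–2 mm of error in depth, which I could not confirm. The allowance is 4 mm.

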